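# Stow the batteries under the tilt panel and hang up the bin

## Task

Fold the instrument's hinged control panel up past upright and, while it stands open, move every battery from the red bin into the storage well of the case. Then fold the panel down to its playing slant of 45 degrees and leave it there, and hang the emptied bin by its back lip on the yellow rail of the louvred stand. Do not knock over or shift the speaker, the can or the white knob box.

Things in the scene. Friction and masses are not known exactly. Their poses are not given: they have to be found in the camera images.
- case: Tilt-panel instrument, fixed: black open-topped case 160 (x) x 200 (y) mm, wooden cheeks 12 mm thick at both y ends (66 mm high). Origin: centre of its underside; the hinge is along its +x side, its front looks to -x. Inside is the storage well: 150 (x) x 190 (y) mm, walls 50 mm high, floor 5 mm above the bench.
- panel (a joint): Angle of the grey control panel of the instrument about its hinge, rad: 0 = lying flat over the well, 0.785 = 45 degrees, 1.57 = upright, end stop 1.95 (leaning back). The hinge is stiff (0.6 N m of friction): the panel stays where it is left; 3 to 5 N at the bar turns it.
- panel_hinge (a point): Point on the hinge axis, at the middle of its length: 75 mm towards the case's +x from the case's centre, 56 mm above the bench. The axis runs along the case's y.
- panel_grip (a point): Middle of the orange pull bar (10 mm diameter, 164 mm long, along the case's y), 185 mm from the hinge. It stands 40 mm beyond the panel's edge on brackets at its ends: pinch it from above with the fingers open only about 30 mm; it rolls in the fingers as the panel turns. At angle a it is 185 cos(a) mm from the hinge towards the case's -x and 185 sin(a) mm above it.
- stand: Blue louvred panel stand, fixed: base plate 120 (x) x 220 (y) x 8 mm, upright sheet 8 mm thick (x) and 220 mm wide (y) in its middle, 150 mm high. Its front (louvres) looks to its -x. Origin: centre of its underside.
- rail_top (a point): Middle of the rail, the yellow top edge of the stand's upright sheet: 150 mm above the bench, edge along the stand's y, 8 mm thick; nothing stands above it.
- bin: Red loose parts bin, 38 (x) x 184 (y) mm, walls 48 mm, about 0.3 kg. Origin: centre of its underside. Four compartments along y, at y = -72, -36, 36, 72 mm, each 30 (x) x 32 (y) mm inside, floor 20 mm above the underside. Its +x side is its back, with the lip. It hangs with its x pointing as the stand's x, then leans up to 0.25 rad.
- bin_grip (a point): Where to grip the bin: 76 mm above its underside in the middle of the white rib, which is 10 mm thick (bin y), 32 mm long (bin x), from 48 to 92 mm above the underside. Solid shoulders 48 mm high lie either side of it.
- bin_lip (a point): Middle of the roof of the lip's slot: bin x = 28 mm, 48 mm above the bin's underside. The lip, 130 mm long (y) and 52 mm high, reaches out from the back to x = 41 mm and turns down to 34 mm above the underside: a slot 18 mm wide (x = 19 to 37 mm), open below. When the bin hangs this point lies on the rail's top edge.
- speaker: Blue cylindrical speaker, 72 mm diameter, 150 mm tall, a bystander; origin under its centre.
- can: Green drinks can, 66 mm diameter, 115 mm tall, a bystander; origin under its centre.
- drumbox: White desktop box with black knobs, 90 (x) x 130 (y) x 49 mm with its knobs, a bystander; origin under its centre.
- battery1: 9 V block battery, 17.5 (its x) x 26.5 (its y) x 48 (its z) mm, 45 g, dark steel with a coloured band and two brass caps on top; origin at its centre, z towards the caps. Starts upright in a compartment, thin side along the bin's x, top 20 mm above the walls. May be absent (None).
- battery2: 9 V block battery, 17.5 (its x) x 26.5 (its y) x 48 (its z) mm, 45 g, dark steel with a coloured band and two brass caps on top; origin at its centre, z towards the caps. Starts upright in a compartment, thin side along the bin's x, top 20 mm above the walls. May be absent (None).
- battery3: 9 V block battery, 17.5 (its x) x 26.5 (its y) x 48 (its z) mm, 45 g, dark steel with a coloured band and two brass caps on top; origin at its centre, z towards the caps. Starts upright in a compartment, thin side along the bin's x, top 20 mm above the walls. May be absent (None).
- battery4: 9 V block battery, 17.5 (its x) x 26.5 (its y) x 48 (its z) mm, 45 g, dark steel with a coloured band and two brass caps on top; origin at its centre, z towards the caps. Starts upright in a compartment, thin side along the bin's x, top 20 mm above the walls. May be absent (None).

How it is judged:
By the outcome, as a careful person would: the job done as asked, in the order asked, and still so for the second after the job is handed in, with the robot touching nothing.
Of battery1, battery2, battery3, battery4 only 2 to 4 are there at a start; the rules pass over those that are not, and their reading is None.
At some moment in a run one of battery1, battery2, battery3, battery4 may be knocked a few centimetres aside while the robot is not near it.
Once in a run the grip may slacken for a moment while it holds something.
It also fails if it takes over 210 s, if anything falls off the work surface, if the arm or the gripper's body presses on something with over 40 N, if the wrist force passes 120 N, or if a joint passes its speed limit or range.

## Robot

A 7-joint arm with a two-finger parallel gripper is mounted at the origin on the work surface. World frame = base frame: x ahead of the robot, y to its left, z up, the work surface at z = 0. Lengths are in m, angles in rad, forces in N, time in s.
With the tool pointing down it reaches from about 0.4 to 0.85 m from the base axis. Payload 4.5 kg.
Tool frame: the origin (TCP) lies on the centre line of the jaws, within the pads' length; the fingertips stand r.tips_ahead ahead of it and the grasp point (between the pads) is the TCP (r.tips_ahead is the distance from the TCP to the fingertips, in m); z points along the fingers, y is the direction in which the jaws open and shut (so a half turn about z gives the same grasp; the last joint's range is limited). The gripper opens to 88 mm and grips with 3 to 60 N. Pads are 18 mm wide; open, the fingers measure 123 mm over their backs; the gripper's body (75 mm by 187 mm) begins 45 mm behind the grasp point.
Start: joints at [-1.203, 0.689, -0.195, 1.565, 0.157, 0.902, -0.215], TCP at [0.205, 0.591, 0.258] pointing down, gripper open.
Joint ranges: [-3.01, 3.01], [-0.46, 2.08], [-1.47, 1.51], [0.13, 2.56], [-1, 4.14], [0.04, 2.09], [-2.66, 2.66]. Speed limits (rad/s): [2.57, 2.57, 3.14, 3.14, 3.14, 3.14, 3.14].

## Interface

Orientations are given as a unit quaternion [x, y, z, w].
In Python, from plant import r gives the robot as it stands.
- The arm moves only by the shell command python3 -m inch 'ROWS' [FORCE]. ROWS is JSON, a list of rows, each a list of 5 numbers: the shift along the world's x, y, z in units of 25 mm (1.0 is 25 mm), then the turn about the world's z in units of 6 degrees (1.0 is 6 degrees), then the finger opening in mm, from 0 to 88.1. A call has 1 to 5 rows; each row shifts and turns the commanded pose from where the row before left it; what a row does not reach is not made up. A row lasts 1/10 s, in which the tool goes at most 50 mm and 8.59 degrees, less where a joint would pass 70% of its speed; a pose out of reach is approached as far as the arm can. A call is refused whole if a number of a shift passes 1 or a number of a turn 1, either way. A call with a gripper value outside its range is refused whole. The fingers move at their own pace and stop on an object; FORCE is the grip in N (left out, the last holds). Time passes only in rows, so rows that do not move let the fingers close. It gives the time, the measured TCP pose, the force and the opening at its end, in the units of the state.
- r.get_state(): the state, without advancing time (a new reading comes with each control period).
- r.snapshot(name): name is "side" or "top" or "wrist"; returns a dict with "pixels" (384x512x3 uint8, red, green, blue), "range_z" (384x512 float32, m along the optical axis (not along the pixel's ray), 0 where there is no reading), "K" (3x3 intrinsics, pixels), "k1" (the pictures are not rectified: a ray, as slopes to the right and down, at radius r is drawn at 1 + k1 r^2 times it, then the intrinsics apply), "position" and "attitude" of the camera in the world. Camera axes: x right, y up, looking along -z (the intrinsics and any distortion apply to the point x, -y, -z); pixel columns grow to the right and rows downward; lengths in m; the calibration is good to about 2 mm. A picture is of the moment at which its call begins.
- r.finish_job(): hands the job in, once; it reports no verdict.
The state is a dict: "clock": time; "q": joint angles; "qd": joint speeds; "joint_torque": joint torques, N m; "tool_pos": TCP position; "eef_rot": TCP orientation; "contact_force": force on the tool from outside, world axes, zero at the start; "moment": the same for the moment, N m; "opening": opening from 0.0 (shut) to 1.0 (fully open).
Only numpy, scipy, OpenCV 4.12 (cv2) and the standard library are available. Lean on these libraries where they do the work, as an engineer would, in place of code of your own. Each camera call takes 0.05 s, during which the arm holds its last target. There are 200 camera calls.

## Working session

There is one attempt and no reset: what is moved stays moved. The work goes in short steps, Python scripts to look and compute and a shell command to move; the robot and the scene stay as the last step left them, time stands still between calls to the robot, and variables do not carry over. Pictures are saved under pics/ and viewed, about 12 in all and at most 16, crops included, and the job is handed in when it is done.

```bash
mkdir -p pics; ls; cat > h.py <<'E'
import numpy as np, cv2
from scipy.spatial.transform import Rotation as R
from plant import r
def snap(n,save=None):
    s=r.snapshot(n)
    if save: cv2.imwrite('pics/'+save+'.png',s['pixels'][:,:,::-1])
    return s
def cloud(s):
    """world xyz of every pixel (nan where no range)"""
    h,w=s['range_z'].shape; K=np.array(s['K']); v,u=np.mgrid[0:h,0:w].astype(float)
    p=cv2.undistortPoints(np.stack([u.ravel(),v.ravel()],1)[:,None],K,np.array([s['k1'],0,0,0.]))[:,0]
    z=s['range_z'].ravel().astype(float); z[z==0]=np.nan
    c=np.stack([p[:,0]*z,-p[:,1]*z,-z],1)
    a=np.array(s['attitude']); M=R.from_quat(a).as_matrix() if a.size==4 else a.reshape(3,3)
    return (c@M.T+np.array(s['position'])).reshape(h,w,3)
E
python3 - <<'E'
from h import *
st=r.get_state(); print({k:np.round(v,3) for k,v in st.items()}, r.tips_ahead)
for n in('side','top'):
    s=snap(n,n+'0'); print(n,np.round(s['position'],3),np.round(s['attitude'],3),s['k1'],s['K'])
a=cv2.imread('pics/top0.png');
E
```

```text
pics
{'clock': np.float64(0.0), 'q': array([-1.203,  0.69 , -0.194,  1.566,  0.157,  0.902, -0.215]), 'qd': array([-0.001, -0.   , -0.   ,  0.001,  0.002, -0.001, -0.001]), 'joint_torque': array([ 0.0000e+00, -5.2755e+01, -1.2670e+00, -1.5342e+01, -5.3000e-02,
        7.0000e-03,  0.0000e+00]), 'tool_pos': array([0.205, 0.59 , 0.257]), 'eef_rot': array([ 0.166,  0.986, -0.001, -0.   ]), 'contact_force': array([-0.593,  0.6  ,  0.265]), 'moment': array([-0.01 ,  0.008,  0.035]), 'opening': np.float64(1.0)} 0.019
side [ 0.221 -0.829  1.029] [ 0.375 -0.078 -0.181  0.906] -0.13775807056914036 [[457.1847494    0.         250.42218658]
 [  0.         457.1847494  189.59153286]
 [  0.           0.           1.        ]]
top [ 0.452 -0.028  1.228] [ 0.039 -0.035 -0.706  0.706] -0.07026402953976829 [[396.0017354    0.         265.08106135]
 [  0.         396.0017354  193.95682227]
 [  0.           0.           1.        ]]
```

View pics/top0.png

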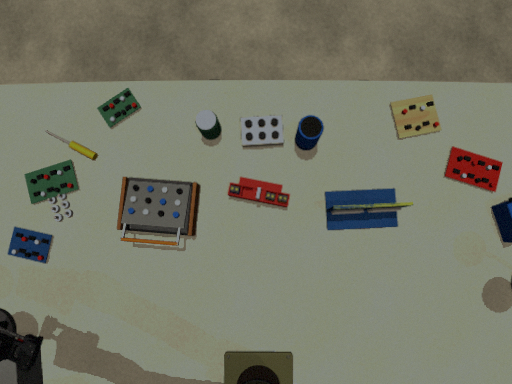

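View pics/side0.png

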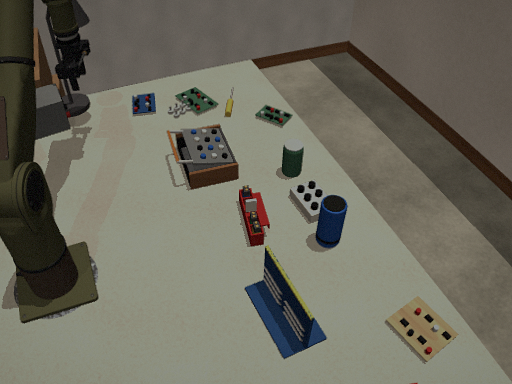

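The top view shows the case at (160,205) with its bar at (150,240), the bin at (259,192), the stand at (362,208), the can at (208,125), the drumbox at (262,130) and the speaker at (309,132). The side view agrees. Next I measure the poses from masks and range.

```bash
cat > m.py <<'E'
from h import *
s=snap('top'); P=cloud(s); hsv=cv2.cvtColor(s['pixels'],cv2.COLOR_RGB2HSV)
v,u=np.mgrid[0:384,0:512]
def box(u0,u1,v0,v1): return (u>=u0)&(u<u1)&(v>=v0)&(v<v1)
def rect(name,m):
    p=P[m&np.isfinite(P[...,2])]
    rc=cv2.minAreaRect((p[:,:2]*1000).astype(np.float32)); b=cv2.boxPoints(rc)
    print(name,len(p),'c',np.round(rc[0],1),'size',np.round(rc[1],1),'ang',round(rc[2],2),'zmed/max',np.round([np.median(p[:,2]),p[:,2].max()],3))
    return p
H,S,V=[hsv[...,i].astype(int) for i in range(3)]; Z=P[...,2]
red=((H<6)|(H>174))&(S>150)&(V>60)
rect('bin all',box(220,300,165,220)&(Z>.025))
rect('bin red top',box(220,300,165,220)&red&(Z>.04)&(Z<.058))
rect('rib',box(220,300,165,220)&(Z>.08))
rect('batt',box(220,300,165,220)&(Z>.06)&(Z<.08))
rect('rail',box(315,420,180,240)&(Z>.12))
rect('stand base',box(315,410,180,240)&(Z>.004)&(Z<.015))
rect('case all',box(110,210,165,250)&(Z>.03))
or_=box(110,210,165,255)&(H>5)&(H<20)&(S>150)
rect('orange',or_); 
rect('panel',box(125,195,180,222)&(Z>.075))
for n,b in(('can',(190,225,105,142)),('drum',(235,290,110,150)),('spk',(290,330,112,155))): rect(n,box(*b)&(Z>.03))
for n,(a,b,c,d) in (('bin',(220,300,165,220)),('case',(110,210,165,255))):
    cv2.imwrite('pics/%s_%d.png'%(n,int(r.get_state()['clock']*100)),cv2.resize(s['pixels'][c:d,a:b,::-1],None,fx=7,fy=7,interpolation=cv2.INTER_CUBIC))
q=[(150,240),(124,238),(176,243),(150,232),(160,190),(160,205),(160,222)]
for a,b in q: print((a,b),np.round(P[b-1:b+2,a-1:a+2].reshape(9,3)[np.nanargmax(P[b-1:b+2,a-1:a+2,2])],3), np.round(P[b,a],3),hsv[b,a])
E
python3 m.py; ls pics; cd pics; python3 -c "
import cv2,glob,numpy as np
a=cv2.imread(glob.glob('bin_*')[0]);b=cv2.imread(glob.glob('case_*')[0])
a=cv2.resize(a,(390,268));b=cv2.resize(b,(400,360));c=np.zeros((360,800,3),np.uint8);c[:268,:390]=a;c[:,400:]=b;cv2.imwrite('cc.png',c)"
```

```text
bin all 963 c [588.5  -2.4] size [183.8  61.1] ang 78.63 zmed/max [0.051 0.096]
bin red top 559 c [587.   -1.2] size [180.4  57.4] ang 78.85 zmed/max [0.05  0.057]
rib 42 c [ 5.774e+02 -3.000e-01] size [10.  31.4] ang 78.27 zmed/max [0.091 0.096]
batt 171 c [ 5.755e+02 -3.000e-01] size [171.2  28.1] ang 81.26 zmed/max [0.068 0.076]
rail 293 c [ 535.5 -315.1] size [  8.6 219.8] ang 2.65 zmed/max [0.149 0.157]
stand base 2147 c [ 532.6 -321.5] size [296.7 183.6] ang 89.81 zmed/max [0.008 0.015]
case all 3988 c [525.2 303.7] size [227.6 190.2] ang 85.82 zmed/max [0.075 0.108]
orange 701 c [523.8 303.2] size [225.9 187.1] ang 85.49 zmed/max [0.066 0.108]
panel 1383 c [546.2 301.2] size [106.8 185.4] ang 0.15 zmed/max [0.083 0.098]
can 532 c [783.6 151. ] size [62.9 63.3] ang 86.8 zmed/max [0.113 0.122]
drum 1182 c [775.8  -9.5] size [ 92.1 129.6] ang 3.38 zmed/max [0.036 0.054]
spk 697 c [ 752.7 -145.9] size [68.1 72.2] ang 88.71 zmed/max [0.149 0.156]
(150, 240) [0.436 0.304 0.106] [0.438 0.31  0.096] [ 12 177 128]
(124, 238) [0.441 0.384 0.108] [0.444 0.385 0.098] [ 14 224 132]
(176, 243) [0.43  0.229 0.105] [0.43  0.233 0.103] [ 17 196 130]
(150, 232) [0.464 0.324 0.049] [0.462 0.338 0.002] [22 60 76]
(160, 190) [0.582 0.291 0.073] [0.585 0.292 0.07 ] [24 29 87]
(160, 205) [0.537 0.291 0.08 ] [0.54  0.288 0.079] [33 26 88]
(160, 222) [0.493 0.283 0.093] [0.49  0.284 0.089] [39 20 90]
bin_15.png
case_15.png
side0.png
top0.png
```

View pics/cc.png

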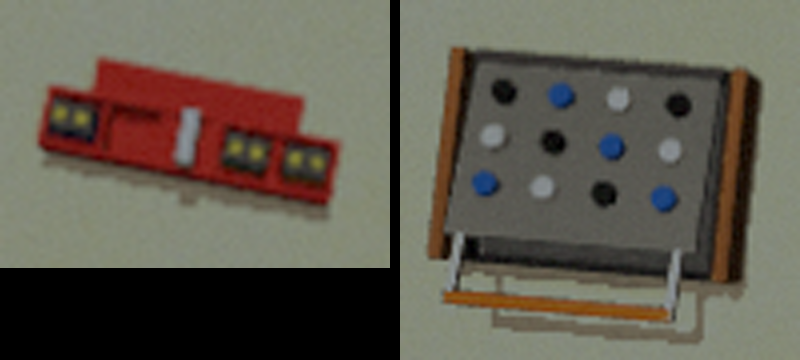

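The bin holds three batteries: at y = +72, −36 and −72, with +36 empty. I work out these poses from the numbers:

| Item | Position | Yaw |
|---|---|---|
| Bin | (0.5775, 0) | −11.3° |
| Rail | (0.5355, −0.315) | +2.65° |
| Case | (0.541, 0.2985) | −4.1° |

The bar is at (0.4365, 0.3065, 0.100), so the panel stands at about 14°. Now I go above the bar.

```bash
python3 -m inch '[[0.77,-0.945,0,-1,60],[0.77,-0.945,0,-1,60],[0.77,-0.945,0,-1,45],[0.77,-0.945,0,-1,30],[0.77,-0.945,0,-1,30]]' 25 >/dev/null
python3 -m inch '[[0.77,-0.945,0,-1,30],[0.77,-0.945,0,-1,30],[0.77,-0.945,0,-1,30],[0.77,-0.945,0,-1,30],[0.77,-0.945,0,-1,30]]' >/dev/null
python3 -m inch '[[0.77,-0.945,0,-1,30],[0.77,-0.945,0,-1,30],[0,0,0,-0.5,30],[0,0,0,0,30],[0,0,0,0,30]]'
cat > w.py <<'E'
import sys
from h import *
s=snap('wrist','w'+sys.argv[1]); P=cloud(s); st=r.get_state()
M=R.from_quat(st['eef_rot']).as_matrix(); print('t',st['clock'],'tcp',np.round(st['tool_pos'],4),'yaw y',np.round(np.degrees(np.arctan2(M[1,1],M[0,1])),2),'tilt',np.round(M[:,2],3),'F',np.round(st['contact_force'],1),'op',round(st['opening']*88.1,1))
E
python3 w.py 1; python3 - <<'E'
from h import *
s=snap('wrist');P=cloud(s);hsv=cv2.cvtColor(s['pixels'],cv2.COLOR_RGB2HSV)
m=(hsv[...,0]>5)&(hsv[...,0]<22)&(hsv[...,1]>150)&(P[...,2]>.09)&(P[...,2]<.13)
p=P[m];rc=cv2.minAreaRect((p[:,:2]*1000).astype(np.float32));print(len(p),rc,np.percentile(p[:,2],[5,50,95]))
E
```

```text
clock: 1.65
tool_pos: [0.4352, 0.3076, 0.2576]
eef_rot: [0.731, 0.682, -0.0, -0.0]
contact_force: [-0.4, -0.2, 0.2]
opening: 0.339
t 1.7 tcp [0.435  0.3079 0.2576] yaw y -3.96 tilt [-0.001  0.    -1.   ] F [-0.1  0.2 -0.7] op 29.9
1375 ((435.4295349121094, 310.4703063964844), (162.933837890625, 9.20454216003418), 85.40699005126953) [0.10084093 0.10316966 0.10468031]
```

View pics/w1.png

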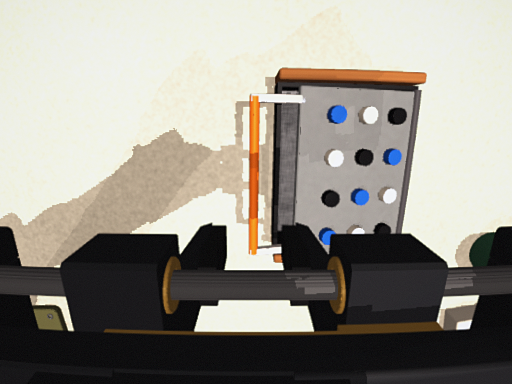

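The bar at image column 253 lies between the fingers. Refined, its centre is (0.4354, 0.3105, 0.0985) at yaw −4.6°. I go down and pinch it.

```bash
python3 -m inch '[[0,0.1,-1,-0.1,30],[0,0,-1,0,30],[0,0,-1,0,30],[0,0,-1,0,30],[0,0,-1,0,30]]' >/dev/null
python3 -m inch '[[0,0,-1,0,30],[0,0,-0.35,0,30],[0,0,0,0,30]]'
python3 -m inch '[[0,0,0,0,0],[0,0,0,0,0],[0,0,0,0,0],[0,0,0,0,0],[0,0,0,0,0]]' 30
python3 - <<'E'
import numpy as np
from plant import r
p=r.get_state()['tool_pos'];X=np.array([.997,-.078]);L=.185
a=np.arcsin((p[2]-.056)/L);print(np.degrees(a))
ts=np.linspace(a,np.radians(104),16)
d=np.array([-L*np.cos(ts),L*np.sin(ts)]).T; d=np.diff(d,axis=0)/.025
for t,e in zip(ts[1:],d): print(round(np.degrees(t)),np.round([e[0]*X[0],e[0]*X[1],e[1]],2))
E
```

```text
clock: 2.55
tool_pos: [0.4349, 0.3096, 0.0981]
eef_rot: [0.735, 0.678, -0.001, -0.0]
contact_force: [-0.7, 0.2, -0.0]
opening: 0.338
clock: 3.05
tool_pos: [0.4349, 0.3101, 0.0995]
eef_rot: [0.735, 0.678, -0.0, -0.001]
contact_force: [-4.4, 1.6, 3.4]
opening: 0.101
13.594048395732463
20 [ 0.22 -0.02  0.75]
26 [ 0.3  -0.02  0.72]
32 [ 0.37 -0.03  0.68]
38 [ 0.44 -0.03  0.64]
44 [ 0.51 -0.04  0.59]
50 [ 0.56 -0.04  0.53]
56 [ 0.62 -0.05  0.47]
62 [ 0.66 -0.05  0.4 ]
68 [ 0.7  -0.05  0.33]
74 [ 0.73 -0.06  0.26]
80 [ 0.76 -0.06  0.18]
86 [ 0.77 -0.06  0.1 ]
92 [ 0.78 -0.06  0.01]
98 [ 0.77 -0.06 -0.07]
104 [ 0.76 -0.06 -0.15]
```

```bash
python3 -m inch '[[0.22,-0.02,0.75,0,0],[0.30,-0.02,0.72,0,0],[0.37,-0.03,0.68,0,0],[0.44,-0.03,0.64,0,0],[0.51,-0.04,0.59,0,0]]'
python3 -m inch '[[0.56,-0.04,0.53,0,0],[0.62,-0.05,0.47,0,0],[0.66,-0.05,0.40,0,0],[0.70,-0.05,0.33,0,0],[0.73,-0.06,0.26,0,0]]'
python3 -m inch '[[0.76,-0.06,0.18,0,0],[0.77,-0.06,0.10,0,0],[0.78,-0.06,0.01,0,0],[0.77,-0.06,-0.07,0,0],[0.76,-0.06,-0.15,0,0]]'
python3 -m inch '[[0,0,0,0,0],[0,0,0,0,0]]'
```

```text
clock: 3.55
tool_pos: [0.4768, 0.3067, 0.1831]
eef_rot: [0.735, 0.678, -0.004, -0.003]
contact_force: [-9.2, 3.4, 0.2]
opening: 0.098
clock: 4.05
tool_pos: [0.5596, 0.3003, 0.2361]
eef_rot: [0.735, 0.678, -0.003, -0.003]
contact_force: [-10.0, -0.5, 15.4]
opening: 0.102
clock: 4.55
tool_pos: [0.6602, 0.2922, 0.2364]
eef_rot: [0.736, 0.677, 0.001, -0.0]
contact_force: [-2.7, 1.3, 3.6]
opening: 0.101
clock: 4.75
tool_pos: [0.6615, 0.292, 0.2359]
eef_rot: [0.736, 0.677, 0.002, 0.002]
contact_force: [4.0, 0.6, 3.2]
opening: 0.097
```

Panel is at about 104°. I release it, retreat upward and go above battery A, the bin's +72 compartment.

```bash
python3 -m inch '[[0,0,0,0,30],[0,0,0,0,30],[0,0,0.7,0,30],[0,0,1,0,30],[-0.3,-0.9,0.5,-0.5,36]]' >/dev/null
python3 -m inch '[[-0.31,-0.9,0,-0.5,36],[-0.31,-0.9,0,0,36],[-0.31,-0.9,0,0,36],[-0.31,-0.9,0,0,36],[-0.31,-0.9,0,0,36]]' >/dev/null
python3 -m inch '[[-0.31,-0.9,-0.5,0,36],[-0.31,-0.9,-1,0,36],[-0.31,-0.9,-1,0,36],[-0.31,-0.9,-0.5,0,36],[0,0,0,0,36]]'
cat > b.py <<'E'
import sys
from h import *
# batteries & rib by height in the given view
s=snap(sys.argv[1]);P=cloud(s)
if len(sys.argv)>2: cv2.imwrite('pics/%s.png'%sys.argv[2],s['pixels'][:,:,::-1])
st=r.get_state();M=R.from_quat(st['eef_rot']).as_matrix();print('tcp',np.round(st['tool_pos'],4),'yaw',np.round(np.degrees(np.arctan2(M[1,1],M[0,1])),2),'t',st['clock'])
Z=P[...,2];reg=(P[...,0]>.5)&(P[...,0]<.68)&(abs(P[...,1])<.14)
for n,lo,hi in(('bat',.060,.076),('rib',.085,.1)):
    k=(reg&(Z>lo)&(Z<hi)).astype(np.uint8); N,L,T,C=cv2.connectedComponentsWithStats(k)
    for i in range(1,N):
        if T[i,4]<25: continue
        rc=cv2.minAreaRect((P[L==i][:,:2]*1000).astype(np.float32)); print(n,T[i,4],np.round(rc[0],1),np.round(rc[1],1),round(rc[2],1),'z',round(np.median(Z[L==i]),4),'px',T[i,:4])
E
python3 b.py top; python3 b.py wrist w2
```

```text
clock: 6.25
tool_pos: [0.5783, 0.0628, 0.2129]
eef_rot: [0.772, 0.636, -0.004, -0.001]
contact_force: [-0.4, -1.4, -0.3]
opening: 0.412
tcp [0.5802 0.0656 0.2141] yaw -10.88 t 6.3
bat 53 [570.5 -35.6] [25.8 16.4] 77.1 z 0.0682 px [266 192  10   7]
bat 56 [564.1 -72. ] [26.1 17.9] 79.2 z 0.0679 px [278 194  10   7]
rib 41 [ 5.773e+02 -4.000e-01] [ 9.9 31.6] 77.8 z 0.0916 px [256 187   6  11]
tcp [0.5815 0.0675 0.2149] yaw -10.75 t 6.35
bat 501 [590.9  71.3] [26.1 16.7] 79.2 z 0.0693 px [255 163  18  28]
bat 203 [577.2   4.6] [ 1.6 31.9] 79.3 z 0.0679 px [247 238  31   8]
bat 130 [572.8 -24.5] [ 5.7 17.1] 79.5 z 0.0682 px [255 262  17   8]
bat 240 [562.8 -73.9] [21.5 17.7] 82.8 z 0.0696 px [254 300  17  16]
rib 422 [5.767e+02 3.000e-01] [10.4 31.1] 79.1 z 0.0929 px [247 248  33  14]
```

View pics/w2.png

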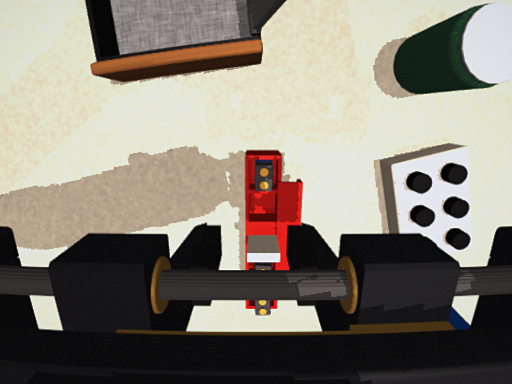

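The batteries are in line with the jaws; battery A is at (264,172) in the picture, at (0.591, 0.0713). I descend and grasp it.

```bash
python3 -m inch '[[0.28,0.17,-1,-0.1,36],[0,0,-1,0,36],[0,0,-1,0,36],[0,0,-1,0,36],[0,0,-1,0,36]]' >/dev/null
python3 -m inch '[[0,0,-0.7,0,36],[0,0,0,0,36],[0,0,0,0,36]]'
python3 -m inch '[[0,0,0,0,0],[0,0,0,0,0],[0,0,0,0,0],[0,0,0,0,0]]' 40
python3 -m inch '[[0,0,1,0,0],[0,0,1,0,0],[0,0,1,0,0],[0,0,0.5,0,0]]'
```

```text
clock: 7.15
tool_pos: [0.5899, 0.0731, 0.0732]
eef_rot: [0.773, 0.635, 0.001, -0.0]
contact_force: [-0.0, -0.8, 0.2]
opening: 0.408
clock: 7.55
tool_pos: [0.59, 0.0718, 0.0735]
eef_rot: [0.773, 0.634, 0.001, 0.0]
contact_force: [0.3, -0.0, 5.4]
opening: 0.197
clock: 7.95
tool_pos: [0.5901, 0.0715, 0.1619]
eef_rot: [0.774, 0.634, 0.001, 0.001]
contact_force: [0.8, 1.6, 0.1]
opening: 0.196
```

Battery A is held at 17.3 mm. I carry it to the well at case (−32, +55).

```bash
python3 -m inch '[[-0.52,0.96,0,0.5,0],[-0.52,0.96,0,0.5,0],[-0.52,0.96,0,0,0],[-0.52,0.96,0,0,0],[-0.52,0.96,0,0,0]]' >/dev/null
python3 -m inch '[[-0.51,0.96,0,0,0],[0,0.96,0,0,0],[0,0.96,0,0,0],[0,0.96,0,0,0],[0,0.96,0,0,0]]' >/dev/null
python3 -m inch '[[0,0.96,0,0,0],[0,0.96,0,0,0],[0,0,-0.5,0,0],[0,0,-1,0,0]]'
python3 -m inch '[[0,0,-1,0,0],[0,0,-1,0,0],[0,0,-0.5,0,0],[0,0,0,0,0],[0,0,0,0,0]]'
```

```text
clock: 9.35
tool_pos: [0.5121, 0.3602, 0.1227]
eef_rot: [0.739, 0.674, 0.001, 0.0]
contact_force: [-0.6, -0.5, -1.3]
opening: 0.191
clock: 9.85
tool_pos: [0.5116, 0.3585, 0.0596]
eef_rot: [0.739, 0.673, -0.0, 0.0]
contact_force: [0.6, 0.2, 0.0]
opening: 0.194
```

```bash
python3 -m inch '[[0,0,0,0,30],[0,0,0,0,30],[0,0,1,0,30],[0,0,1,0,30],[0,0,1,0,30]]' >/dev/null
python3 -m inch '[[0,-0.5,1,0,36],[0,-0.96,1,0,36],[0,-0.96,0,0,36],[0,-0.96,0,0,36],[0,-0.96,0,0,36]]' >/dev/null
python3 -m inch '[[0,-0.96,0,0,36],[0,-0.96,0,0,36],[0,-0.96,0,0,36],[0,-0.96,0,0,36],[0.3,-0.96,0,-0.5,36]]' >/dev/null
python3 -m inch '[[0.34,-0.96,0,-0.5,36],[0.34,-0.96,0,0,36],[0.34,-0.96,0,0,36],[0.34,-0.96,0,0,36],[0.34,-0.96,0,0,36]]' >/dev/null
python3 -m inch '[[0.34,-0.9,0,0,36],[0,0,0,0,36],[0,0,0,0,36]]'
python3 b.py wrist w3; python3 - <<'E'
from h import *
s=snap('top','t3');P=cloud(s)
cv2.imwrite('pics/t3c.png',cv2.resize(s['pixels'][160:260,100:310,::-1],None,fx=3.8,fy=3.8,interpolation=cv2.INTER_CUBIC))
E
```

```text
clock: 12.15
tool_pos: [0.5698, -0.0114, 0.1851]
eef_rot: [0.774, 0.634, 0.0, -0.0]
contact_force: [-0.4, 1.0, -0.8]
opening: 0.408
tcp [ 0.5696 -0.0103  0.185 ] yaw -11.27 t 12.2
bat 128 [577.2   4.7] [ 0.7 31.4] 79.2 z 0.068 px [240 172  37   5]
bat 576 [569.9 -34.8] [26.5 17.6] 75.2 z 0.0692 px [249 201  21  31]
bat 545 [563.  -71.1] [26.8 17.7] 80.3 z 0.0692 px [249 238  20  30]
rib 565 [5.764e+02 1.000e-01] [10.1 31.4] 79.0 z 0.0929 px [239 178  40  15]
```

View pics/t3c.png

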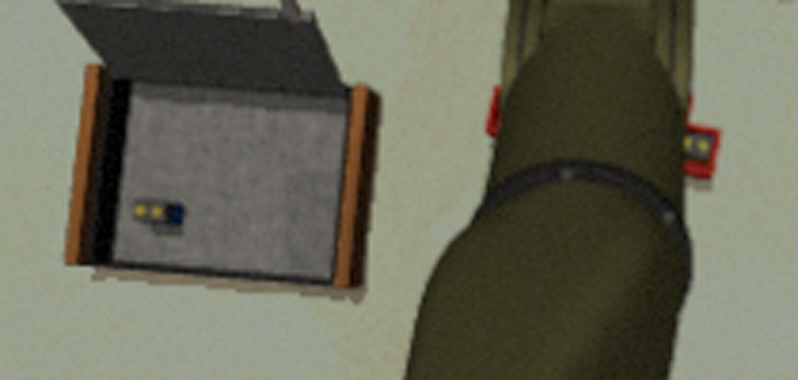

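Battery A sits in the well at crop (160,212). Now battery B, at (0.570, −0.035).

```bash
python3 -m inch '[[0.02,-0.99,0,0,36],[0,0,-1,0,36],[0,0,-1,0,36],[0,0,-1,0,36],[0,0,-1,0,36]]' >/dev/null
python3 -m inch '[[0,0,-0.48,0,36],[0,0,0,0,36],[0,0,0,0,36]]'
python3 -m inch '[[0,0,0,0,0],[0,0,0,0,0],[0,0,0,0,0],[0,0,0,0,0]]' 40
python3 -m inch '[[0,0,1,0,0],[0,0,1,0,0],[0,0,1,0,0],[0,0,1,0,0]]'
```

```text
clock: 13.05
tool_pos: [0.5706, -0.0352, 0.0732]
eef_rot: [0.773, 0.634, 0.0, -0.0]
contact_force: [0.3, -0.3, -0.3]
opening: 0.409
clock: 13.45
tool_pos: [0.5706, -0.0361, 0.0733]
eef_rot: [0.773, 0.634, 0.0, 0.0]
contact_force: [-0.4, -0.1, 2.9]
opening: 0.195
clock: 13.85
tool_pos: [0.5702, -0.0363, 0.1739]
eef_rot: [0.773, 0.634, -0.0, -0.0]
contact_force: [0.4, -0.5, 0.2]
opening: 0.192
```

```bash
python3 -m inch '[[-0.5,0.97,0,0.5,0],[-0.5,0.97,0,0.5,0],[-0.5,0.97,0,0,0],[-0.5,0.97,0,0,0],[-0.5,0.97,0,0,0]]'
python3 -m inch '[[0,0.97,0,0,0],[0,0.97,0,0,0],[0,0.97,0,0,0],[0,0.97,0,0,0],[0,0.97,0,0,0]]' >/dev/null
python3 -m inch '[[0,0.97,0,0,0],[0,0.97,0,0,0],[0,0.97,0,0,0],[0,0.97,0,0,0],[0,0,-0.52,0,0]]'
python3 -m inch '[[0,0,-1,0,0],[0,0,-1,0,0],[0,0,-1,0,0],[0,0,-1,0,0],[0,0,0,0,0]]'
python3 -m inch '[[0,0,0,0,0],[0,0,0,0,30],[0,0,0,0,30],[0,0,1,0,30],[0,0,1,0,30]]'
python3 -m inch '[[0,0,1,0,30],[0,0,1,0,30],[0,0,0.6,0,30],[0,-0.97,0,0,36],[0,-0.97,0,0,36]]' >/dev/null
python3 -m inch '[[0,-0.97,0,0,36],[0,-0.97,0,0,36],[0,-0.97,0,0,36],[0,-0.97,0,0,36],[0,-0.97,0,0,36]]' >/dev/null
python3 -m inch '[[0,-0.97,0,0,36],[0,-0.97,0,0,36],[0,-0.97,0,0,36],[0.4,-0.97,0,-0.5,36],[0.4,-0.97,0,-0.5,36]]' >/dev/null
python3 -m inch '[[0.4,-0.97,0,0,36],[0.4,-0.97,0,0,36],[0.4,-0.4,0,0,36],[0,0,0,0,36],[0,0,0,0,36]]'
python3 b.py wrist w4
```

```text
clock: 14.35
tool_pos: [0.5073, 0.0858, 0.173]
eef_rot: [0.739, 0.673, 0.0, -0.0]
contact_force: [-0.3, -0.5, -0.0]
opening: 0.194
clock: 15.35
tool_pos: [0.5081, 0.3087, 0.1609]
eef_rot: [0.737, 0.676, 0.003, -0.001]
contact_force: [0.3, -0.1, -0.8]
opening: 0.194
clock: 15.85
tool_pos: [0.507, 0.3014, 0.0575]
eef_rot: [0.74, 0.673, -0.002, -0.0]
contact_force: [-0.3, -0.6, -0.8]
opening: 0.194
clock: 16.35
tool_pos: [0.5076, 0.3029, 0.1105]
eef_rot: [0.739, 0.673, -0.001, -0.0]
contact_force: [0.8, 1.1, 0.1]
opening: 0.346
clock: 18.35
tool_pos: [0.5576, -0.0456, 0.1752]
eef_rot: [0.773, 0.634, 0.0, -0.0]
contact_force: [-0.4, 0.5, -0.2]
opening: 0.408
tcp [ 0.5574 -0.045   0.1751] yaw -11.25 t 18.4
bat 40 [576.9   4.2] [ 0.2 30.2] 79.0 z 0.0645 px [246 133  38   2]
bat 623 [563.1 -71.2] [27.2 17.6] 81.2 z 0.0692 px [255 206  21  32]
rib 611 [ 5.766e+02 -5.000e-01] [ 9.8 31.4] 78.3 z 0.093 px [245 135  44  15]
```

```bash
python3 -m inch '[[0.23,-0.55,0,0,36],[0,-0.5,-1,0,36],[0,0,-1,0,36],[0,0,-1,0,36],[0,0,-1,0,36]]' >/dev/null
python3 -m inch '[[0,0,-0.08,0,36],[0,0,0,0,36],[0,0,0,0,36]]'
python3 -m inch '[[0,0,0,0,0],[0,0,0,0,0],[0,0,0,0,0],[0,0,0,0,0]]' 40
python3 -m inch '[[0,0,1,0,0],[0,0,1,0,0],[0,0,1,0,0],[0,0,1,0,0]]'
```

```text
clock: 19.2
tool_pos: [0.564, -0.0725, 0.0739]
eef_rot: [0.773, 0.634, 0.0, 0.0]
contact_force: [-0.4, -0.7, 0.2]
opening: 0.41
clock: 19.6
tool_pos: [0.564, -0.0724, 0.0735]
eef_rot: [0.773, 0.634, 0.0, 0.0]
contact_force: [-0.8, 0.6, 4.5]
opening: 0.194
clock: 20.0
tool_pos: [0.5634, -0.0725, 0.1738]
eef_rot: [0.773, 0.634, -0.0, -0.0]
contact_force: [0.2, -0.5, 0.0]
opening: 0.193
```

```bash
python3 -m inch '[[-0.48,0.935,0,0.5,0],[-0.48,0.935,0,0.5,0],[-0.48,0.935,0,0,0],[-0.48,0.935,0,0,0],[-0.48,0.935,0,0,0]]'
python3 -m inch '[[0,0.935,0,0,0],[0,0.935,0,0,0],[0,0.935,0,0,0],[0,0.935,0,0,0],[0,0.935,0,0,0]]' >/dev/null
python3 -m inch '[[0,0.935,0,0,0],[0,0.935,0,0,0],[0,0.935,0,0,0],[0,0.935,0,0,0],[0,0,-0.52,0,0]]'
python3 -m inch '[[0,0,-1,0,0],[0,0,-1,0,0],[0,0,-1,0,0],[0,0,-1,0,0],[0,0,0,0,0]]'
python3 -m inch '[[0,0,0,0,0],[0,0,0,0,30],[0,0,0,0,30],[0,0,1,0,30],[0,0,1,0,30]]'
python3 -m inch '[[0,0,1,0,30],[0,0,1,0,30],[0,0,1,0,30],[0,0,1,0,30],[0,0,1,0,30]]' >/dev/null
python3 -m inch '[[0,0,1,0,30],[0,0,1,0,30],[0,0,1,0,30],[0,0,0,0,30],[0,0,0,0,30]]'
python3 w.py 5; python3 - <<'E'
from h import *
s=snap('wrist');P=cloud(s);hsv=cv2.cvtColor(s['pixels'],cv2.COLOR_RGB2HSV)
m=(hsv[...,0]>5)&(hsv[...,0]<22)&(hsv[...,1]>150)&(P[...,2]>.18)&(P[...,2]<.27)
p=P[m]
if len(p): rc=cv2.minAreaRect((p[:,:2]*1000).astype(np.float32));print(len(p),rc,np.percentile(p[:,2],[5,50,95]))
snap('top','t5')
E
```

```text
clock: 20.5
tool_pos: [0.5031, 0.0453, 0.173]
eef_rot: [0.739, 0.673, 0.0, -0.0]
contact_force: [0.0, -0.4, -0.7]
opening: 0.195
clock: 21.5
tool_pos: [0.5041, 0.2598, 0.1607]
eef_rot: [0.737, 0.676, 0.003, -0.001]
contact_force: [0.2, -0.1, -0.5]
opening: 0.194
clock: 22.0
tool_pos: [0.5028, 0.2528, 0.0575]
eef_rot: [0.74, 0.673, -0.002, -0.0]
contact_force: [-0.9, -0.4, -0.9]
opening: 0.195
clock: 22.5
tool_pos: [0.5033, 0.2545, 0.1105]
eef_rot: [0.739, 0.673, -0.001, -0.0]
contact_force: [-0.6, -0.7, -1.1]
opening: 0.34
clock: 23.5
tool_pos: [0.5036, 0.2547, 0.3104]
eef_rot: [0.739, 0.674, 0.001, 0.0]
contact_force: [0.0, -0.9, 0.5]
opening: 0.342
t 23.55 tcp [0.5031 0.2545 0.3095] yaw y -5.32 tilt [-0.001 -0.    -1.   ] F [ 0.9 -0.6  0.2] op 29.7
3416 ((661.0973510742188, 292.583251953125), (165.44383239746094, 11.317358016967773), 85.51177978515625) [0.23582731 0.23987939 0.24172707]
```

View pics/w5.png

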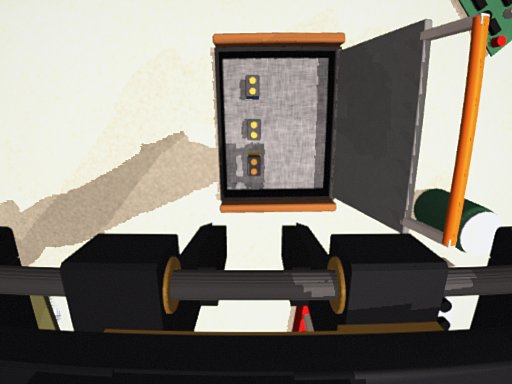

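The three batteries stand upright in the well, at (253,87), (254,129) and (254,165). The bar centre is (0.661, 0.2926, 0.2365). Now I grasp it and fold the panel to 45°.

```bash
python3 -m inch '[[0.9,0.22,0,0.1,30],[0.9,0.22,0,0,30],[0.9,0.22,0,0,30],[0.9,0.22,0,0,30],[0.9,0.22,0,0,30]]' >/dev/null
python3 -m inch '[[0.9,0.22,0,0,30],[0.91,0.2,0,0,30],[0,0,-0.95,0,30],[0,0,-1,0,30],[0,0,-1,0,30]]' >/dev/null
python3 -m inch '[[0,0,0,0,30],[0,0,0,0,30]]'
python3 -m inch '[[0,0,0,0,0],[0,0,0,0,0],[0,0,0,0,0],[0,0,0,0,0],[0,0,0,0,0]]' 30
python3 - <<'E'
import numpy as np
X=np.array([.997,-.078]);L=.185
ts=np.radians(np.linspace(104,45,11))
d=np.array([-L*np.cos(ts),L*np.sin(ts)]).T; e=d[-1];d=np.diff(d,axis=0)/.025
for t,f in zip(ts[1:],d): print(round(np.degrees(t)),np.round([f[0]*X[0],f[0]*X[1],f[1]],2))
print(np.array([.6155,.2965])+e[0]*X,.056+e[1])
E
```

```text
clock: 24.85
tool_pos: [0.6612, 0.2926, 0.2355]
eef_rot: [0.736, 0.677, -0.001, -0.0]
contact_force: [0.5, 0.0, -0.2]
opening: 0.341
clock: 25.35
tool_pos: [0.6618, 0.2931, 0.2374]
eef_rot: [0.736, 0.677, 0.001, 0.0]
contact_force: [-2.0, -0.8, 5.4]
opening: 0.096
98 [-0.75  0.06  0.15]
92 [-0.76  0.06  0.07]
86 [-0.76  0.06 -0.01]
80 [-0.75  0.06 -0.09]
74 [-0.74  0.06 -0.17]
69 [-0.72  0.06 -0.24]
63 [-0.69  0.05 -0.31]
57 [-0.66  0.05 -0.38]
51 [-0.61  0.05 -0.45]
45 [-0.56  0.04 -0.51]
[0.48507769 0.30670355] 0.18681475451951127
```

```bash
python3 -m inch '[[-0.75,0.06,0.15,0,0],[-0.76,0.06,0.07,0,0],[-0.76,0.06,-0.01,0,0],[-0.75,0.06,-0.09,0,0],[-0.74,0.06,-0.17,0,0]]'
python3 -m inch '[[-0.72,0.06,-0.24,0,0],[-0.69,0.05,-0.31,0,0],[-0.66,0.05,-0.38,0,0],[-0.61,0.05,-0.45,0,0],[-0.56,0.04,-0.51,0,0]]'
python3 -m inch '[[0,0,0,0,0],[0,0,0,0,0],[0,0,0,0,0]]'
```

```text
clock: 25.85
tool_pos: [0.5704, 0.3004, 0.2373]
eef_rot: [0.736, 0.677, 0.004, 0.002]
contact_force: [3.4, 0.6, 3.4]
opening: 0.096
clock: 26.35
tool_pos: [0.4872, 0.307, 0.1888]
eef_rot: [0.736, 0.677, 0.002, 0.0]
contact_force: [0.9, 0.1, 3.9]
opening: 0.092
clock: 26.65
tool_pos: [0.4858, 0.3071, 0.1877]
eef_rot: [0.735, 0.678, -0.001, -0.001]
contact_force: [-3.3, 2.9, -1.1]
opening: 0.095
```

```bash
python3 -m inch '[[0,0,0,0,30],[0,0,0,0,30],[0,0,0,0,30],[0,0,1,0,30],[0,0,1,0,30]]'
python3 -m inch '[[0,0,1,0,30],[0,0,1,0,30],[0,0,0,0,30],[0,0,0,0,30]]'
python3 - <<'E'
from h import *
for n in('wrist','top'):
    s=snap(n,'p'+n);P=cloud(s);hsv=cv2.cvtColor(s['pixels'],cv2.COLOR_RGB2HSV)
    m=(hsv[...,0]>5)&(hsv[...,0]<22)&(hsv[...,1]>150)&(P[...,2]>.14)&(P[...,2]<.27)
    p=P[m]
    if len(p)>20:
        rc=cv2.minAreaRect((p[:,:2]*1000).astype(np.float32));z=np.percentile(p[:,2],[50,90,97]);print(n,len(p),np.round(rc[0],1),np.round(rc[1],1),rc[2],z, np.degrees(np.arcsin((z[2]-.005-.056)/.185)))
    # panel plane slope (grey, low saturation, between hinge and edge)
    c=np.array([.540,.302]);X=np.array([.997,-.078]);Y=np.array([.078,.997])
    q=(P[...,:2]-c);lx=q@X;ly=q@Y
    m=(lx>-.02)&(lx<.06)&(abs(ly)<.085)&(P[...,2]>.066)&(P[...,2]<.2)
    A=np.c_[lx[m],ly[m],np.ones(m.sum())];w=np.ones(len(A),bool)
    for _ in range(6):
        k=np.linalg.lstsq(A[w],P[...,2][m][w],rcond=None)[0];w=abs(A@k-P[...,2][m])<.003
    print(n,m.sum(),w.sum(),'plane angle',np.degrees(np.arctan(-k[0])))
E
```

```text
clock: 27.15
tool_pos: [0.4867, 0.3058, 0.238]
eef_rot: [0.736, 0.677, -0.001, 0.0]
contact_force: [0.6, 0.5, -0.4]
opening: 0.342
clock: 27.55
tool_pos: [0.4869, 0.3062, 0.2881]
eef_rot: [0.736, 0.677, 0.001, 0.0]
contact_force: [-0.1, 0.4, -0.7]
opening: 0.338
wrist 2090 [487. 316.] [144.5   9.6] 85.4548110961914 [0.19369345 0.19489373 0.19535008] 46.57015464912329
wrist 8159 6251 plane angle 45.4852435164735
top 153 [388.7 -27.2] [535.3 570.7] 27.921295166015625 [0.19215328 0.19501073 0.19671511] 47.18864286615712
top 1221 857 plane angle 45.44008992484351
```

The panel stands at about 45.5°. Now the bin; I check the wrist joint for the turn first.

```bash
python3 -c "
from h import *
print(np.round(r.get_state()['q'],2))"
python3 -m inch '[[0,-0.6,0,1,45],[0,-0.9,0,1,60],[0,-0.9,0,1,60],[0,-0.9,0,1,60],[0,-0.9,0,1,50]]' && python3 -c "
from h import *
print(np.round(r.get_state()['q'],2))"
```

```text
[-0.77  0.59  0.22  1.7  -0.16  0.87 -0.57]
clock: 28.15
tool_pos: [0.4858, 0.2003, 0.2865]
eef_rot: [0.533, 0.846, -0.001, -0.001]
contact_force: [0.7, -0.7, -0.8]
opening: 0.612
[-0.51  0.52  0.05  1.83 -0.03  0.79  0.  ]
```

```bash
python3 -m inch '[[0.4,-0.9,0,1,50],[0.4,-0.9,0,1,50],[0.4,-0.9,0,1,50],[0.4,-0.9,0,1,50],[0.4,-0.9,0,1,50]]' >/dev/null
python3 -m inch '[[0.4,-0.9,-1,1,50],[0.4,-0.9,-1,1,50],[0.4,-0.9,-1,1,50],[0.4,-0.86,-0.5,0.9,50],[0,0,0,0,50]]'
python3 -m inch '[[0,0,0,0,50],[0,0,0,0,50]]'
python3 b.py wrist w6; python3 b.py top
```

```text
clock: 29.15
tool_pos: [0.5755, -0.0048, 0.1969]
eef_rot: [0.101, 0.995, -0.002, -0.003]
contact_force: [0.6, 0.4, 0.1]
opening: 0.569
clock: 29.35
tool_pos: [0.5762, 0.0017, 0.2005]
eef_rot: [0.098, 0.995, 0.001, -0.0]
contact_force: [0.9, 0.9, 0.1]
opening: 0.567
tcp [0.5764 0.0019 0.2008] yaw 78.76 t 29.4
bat 33 [560.3   2. ] [9.1 0.8] 83.7 z 0.0675 px [245 170  11   4]
rib 445 [ 5.756e+02 -4.000e-01] [ 9.5 31.6] 78.7 z 0.093 px [245 175  12  38]
tcp [0.5765 0.0018 0.2009] yaw 78.77 t 29.45
```

View pics/w6.png

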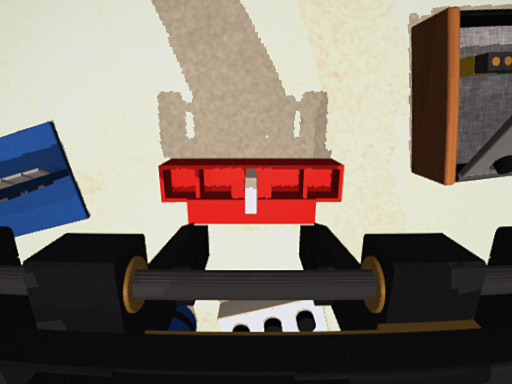

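The bin's four compartments are empty, and the rib at (250,190) is aligned with the jaws. I descend and grip it.

```bash
python3 -m inch '[[0,-0.08,-1,0,50],[0,0,-1,0,50],[0,0,-1,0,50],[0,0,-1,0,40],[0,0,-1,0,40]]' >/dev/null
python3 -m inch '[[0,0,0,0,40],[0,0,0,0,40]]'
python3 -m inch '[[0,0,0,0,0],[0,0,0,0,0],[0,0,0,0,0],[0,0,0,0,0],[0,0,0,0,0]]' 60
python3 -m inch '[[0,0,0.5,0,0],[0,0,1,0,0],[0,0,1,0,0],[0,0,1,0,0],[0,0,1,0,0]]'
python3 -m inch '[[0,0,1,0,0],[0,0,0,0,0],[0,0,0,0,0]]'
```

```text
clock: 30.15
tool_pos: [0.5767, -0.0011, 0.0759]
eef_rot: [0.098, 0.995, 0.0, 0.0]
contact_force: [0.4, -0.2, -0.4]
opening: 0.456
clock: 30.65
tool_pos: [0.577, -0.0017, 0.0759]
eef_rot: [0.099, 0.995, 0.0, 0.001]
contact_force: [-0.3, 0.0, 4.9]
opening: 0.113
clock: 31.15
tool_pos: [0.5757, -0.0023, 0.1889]
eef_rot: [0.099, 0.995, -0.0, -0.001]
contact_force: [0.4, 0.1, -2.1]
opening: 0.111
clock: 31.45
tool_pos: [0.576, -0.0022, 0.2126]
eef_rot: [0.099, 0.995, -0.0, -0.0]
contact_force: [0.5, 0.1, -3.2]
opening: 0.109
```

```bash
python3 -m inch '[[-0.3,-0.3,0.6,0.3,0],[-0.5,-0.6,0.5,0.5,0],[-0.5,-0.7,0,0.5,0],[-0.5,-0.7,0,0.5,0],[-0.5,-0.7,0,0.53,0]]'
python3 -m inch '[[-0.44,-0.7,0,0,0],[0,-0.7,0,0,0],[0,-0.7,0,0,0],[0,-0.7,0,0,0],[0,-0.7,0,0,0]]'
python3 -m inch '[[0,-0.7,0,0,0],[0,-0.7,0,0,0],[0,-0.7,0,0,0],[0,-0.7,0,0,0],[0,-0.7,0,0,0]]'
python3 -m inch '[[0,-0.7,0,0,0],[0,-0.7,0,0,0],[0,-0.7,0,0,0],[0,-0.46,0,0,0],[0,0,0,0,0]]'
python3 -m inch '[[0,0,0,0,0],[0,0,0,0,0]]'
cat > hg.py <<'E'
import sys
from h import *
st=r.get_state();M=R.from_quat(st['eef_rot']).as_matrix();print('tcp',np.round(st['tool_pos'],4),'yaw',np.round(np.degrees(np.arctan2(M[1,1],M[0,1])),2),'t',st['clock'],'op',st['opening']*88.1)
for n in('top','side','wrist'):
    s=snap(n,n+sys.argv[1]);P=cloud(s);hsv=cv2.cvtColor(s['pixels'],cv2.COLOR_RGB2HSV);H,S,V=[hsv[...,i].astype(int) for i in range(3)]
    reg=(abs(P[...,0]-.53)<.12)&(abs(P[...,1]+.315)<.16)
    for c,m in(('yellow',(H>22)&(H<36)&(S>120)&(P[...,2]>.13)&(P[...,2]<.17)),('redtop',((H<6)|(H>174))&(S>150)&(P[...,2]>float(sys.argv[2])))):
        m=m&reg
        if m.sum()<15: continue
        p=P[m];rc=cv2.minAreaRect((p[:,:2]*1000).astype(np.float32));print(n,c,m.sum(),np.round(rc[0],1),np.round(rc[1],1),round(rc[2],2),'z',np.round(np.percentile(p[:,2],[5,50,95]),4))
E
python3 hg.py h1 0.2
```

```text
clock: 31.95
tool_pos: [0.5171, -0.0777, 0.2385]
eef_rot: [-0.024, 1.0, 0.0, -0.002]
contact_force: [0.4, 0.2, -2.4]
opening: 0.105
clock: 32.45
tool_pos: [0.5066, -0.165, 0.2383]
eef_rot: [-0.023, 1.0, 0.001, -0.002]
contact_force: [-0.2, 0.2, -2.4]
opening: 0.108
clock: 32.95
tool_pos: [0.5066, -0.2523, 0.2381]
eef_rot: [-0.023, 1.0, 0.001, -0.002]
contact_force: [0.4, 0.5, -3.6]
opening: 0.107
clock: 33.45
tool_pos: [0.5073, -0.3183, 0.2397]
eef_rot: [-0.022, 1.0, -0.0, -0.0]
contact_force: [-0.3, 0.1, -3.0]
opening: 0.111
clock: 33.65
tool_pos: [0.5083, -0.3146, 0.2403]
eef_rot: [-0.024, 1.0, 0.001, 0.0]
contact_force: [0.2, 0.8, -4.2]
opening: 0.105
tcp [ 0.5083 -0.3146  0.2403] yaw 92.76 t 33.65 op 9.234042516904871
top redtop 177 [ 516.8 -274.8] [ 61.1 114.9] 3.83 z [0.2041 0.2141 0.5409]
side yellow 31 [ 536.3 -411.7] [ 8.8 33.1] 3.31 z [0.1447 0.1492 0.152 ]
side redtop 688 [ 509.3 -315.8] [ 73.8 185.9] 3.17 z [0.2014 0.2109 0.2195]
wrist redtop 7524 [ 500.5 -314.8] [ 52.6 184.6] 2.7 z [0.2016 0.2129 0.2146]
```

```bash
python3 - <<'E'
import cv2,numpy as np
a=cv2.imread('pics/sideh1.png')[200:360,220:350];b=cv2.imread('pics/wristh1.png')
a=cv2.resize(a,None,fx=2.4,fy=2.4,interpolation=cv2.INTER_CUBIC);b=cv2.resize(b,(480,360))
c=np.zeros((384,800,3),np.uint8);c[:a.shape[0],:a.shape[1]]=a;c[:360,320:]=b;cv2.imwrite('pics/hc.png',c)
E
```

```text
(no output)
```

View pics/hc.png

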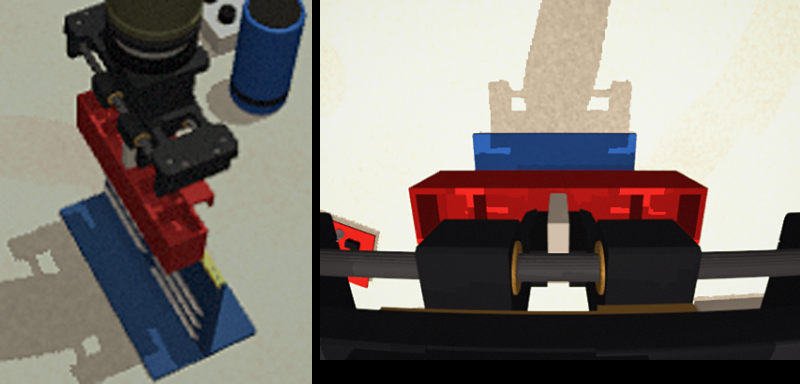

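Bin is level and in front of the rail, its lip side above the yellow edge. I lower it gently, watching the force.

```bash
python3 -m inch '[[-0.04,0,-0.5,0,0],[0,0,-0.5,0,0],[0,0,-0.5,0,0],[0,0,-0.2,0,0],[0,0,0,0,0]]'
python3 -m inch '[[0,0,-0.15,0,0],[0,0,-0.15,0,0],[0,0,0,0,0]]'
python3 -m inch '[[0,0,-0.15,0,0],[0,0,-0.1,0,0],[0,0,0,0,0]]'
python3 -m inch '[[0,0,-0.1,0,0],[0,0,0,0,0]]'
python3 hg.py h2 0.14
```

```text
clock: 34.3
tool_pos: [0.5063, -0.3156, 0.1963]
eef_rot: [-0.023, 1.0, 0.001, -0.001]
contact_force: [-0.4, -0.4, -2.7]
opening: 0.106
clock: 34.6
tool_pos: [0.5069, -0.316, 0.19]
eef_rot: [-0.023, 1.0, 0.0, -0.0]
contact_force: [-0.2, 0.3, -2.9]
opening: 0.104
clock: 34.9
tool_pos: [0.5067, -0.3159, 0.1836]
eef_rot: [-0.023, 1.0, 0.0, -0.0]
contact_force: [0.9, 0.7, -2.2]
opening: 0.11
clock: 35.1
tool_pos: [0.5069, -0.3159, 0.1812]
eef_rot: [-0.023, 1.0, 0.0, -0.0]
contact_force: [-0.1, -0.1, -2.4]
opening: 0.105
tcp [ 0.5069 -0.3159  0.1812] yaw 92.66 t 35.1 op 9.280997610666837
top redtop 147 [ 514.1 -273.6] [108.9  62.4] 89.84 z [0.146  0.1554 0.3561]
side yellow 58 [ 535.6 -404. ] [53.3 12.6] 86.94 z [0.1463 0.1486 0.1522]
side redtop 633 [ 508.  -316.8] [ 73.6 187.2] 3.03 z [0.1417 0.1518 0.159 ]
wrist yellow 152 [ 531.3 -318. ] [  3.7 218.7] 2.82 z [0.1501 0.1511 0.152 ]
wrist redtop 7743 [ 500.2 -319.5] [ 56.  192.2] 4.51 z [0.1418 0.1539 0.1556]
```

The lip is now below the rail top with no side force, so the rail is in the slot. I lower until it takes the weight.

```bash
python3 -m inch '[[0,0,-0.08,0,0],[0,0,0,0,0],[0,0,0,0,0]]'
python3 -m inch '[[0,0,-0.06,0,0],[0,0,0,0,0],[0,0,0,0,0]]'
python3 -m inch '[[0,0,-0.04,0,0],[0,0,0,0,0],[0,0,0,0,0]]'
```

```text
clock: 35.55
tool_pos: [0.5069, -0.316, 0.1794]
eef_rot: [-0.023, 1.0, 0.0, -0.0]
contact_force: [0.0, -0.3, -2.5]
opening: 0.106
clock: 35.85
tool_pos: [0.5071, -0.316, 0.178]
eef_rot: [-0.023, 1.0, 0.0, 0.0]
contact_force: [-0.6, 0.7, -2.9]
opening: 0.106
clock: 36.15
tool_pos: [0.507, -0.316, 0.1778]
eef_rot: [-0.023, 1.0, -0.0, 0.0]
contact_force: [-2.5, 0.4, 5.5]
opening: 0.108
```

```bash
python3 -m inch '[[0,0,0,0,13],[0,0,0,0,16],[0,0,0,0,22],[0,0,0,0,40],[0,0,0,0,44]]' 10
python3 -m inch '[[0,0,0.5,0,44],[0,0,1,0,44],[0,0,1,0,44],[0,0,1,0,44],[0,0,1,0,44]]'
python3 -m inch '[[-0.5,0.9,0.8,0,44],[-0.5,0.9,0.5,0,44],[-0.5,0.9,0,0,44],[-0.5,0.9,0,0,44],[0,0.9,0,0,44]]' >/dev/null
python3 -m inch '[[0,0.9,0,0,44],[0,0.9,0,0,44],[0,0.9,0,0,44],[0,0,0,0,44],[0,0,0,0,44]]'
python3 hg.py h3 0.13; sed -i 's/box(220,300,165,220)/box(315,420,180,240)/' m.py; python3 - <<'E'
import cv2,numpy as np
a=cv2.imread('pics/sideh3.png')[100:360,120:370];b=cv2.imread('pics/toph3.png')[100:260,100:420]
a=cv2.resize(a,None,fx=1.6,fy=1.6,interpolation=cv2.INTER_CUBIC);b=cv2.resize(b,(400,200),interpolation=cv2.INTER_CUBIC)
c=np.zeros((416,800,3),np.uint8);c[:a.shape[0],:400]=a;c[:200,400:]=b;cv2.imwrite('pics/hd.png',c)
E
```

```text
clock: 36.65
tool_pos: [0.507, -0.316, 0.1769]
eef_rot: [-0.023, 1.0, 0.0, -0.0]
contact_force: [0.6, 0.3, 0.9]
opening: 0.404
clock: 37.15
tool_pos: [0.507, -0.3159, 0.2915]
eef_rot: [-0.023, 1.0, -0.0, 0.0]
contact_force: [0.2, 0.5, 0.1]
opening: 0.499
clock: 38.15
tool_pos: [0.4571, -0.1363, 0.3227]
eef_rot: [-0.024, 1.0, -0.0, 0.0]
contact_force: [0.1, -0.6, 0.2]
opening: 0.5
tcp [ 0.4571 -0.1363  0.3227] yaw 92.7 t 38.15 op 44.08850738379463
top yellow 40 [ 538.4 -403.3] [ 6.  41.7] 5.37 z [0.1372 0.1497 0.1522]
top redtop 410 [ 514.6 -280.8] [247.1  57.1] 89.73 z [0.1339 0.1512 0.1578]
side yellow 93 [ 531.7 -320.5] [  9.2 218.8] 3.06 z [0.145  0.1488 0.1516]
side redtop 1089 [ 496.7 -281. ] [ 90.  261.5] 15.38 z [0.1328 0.1474 0.1559]
wrist yellow 350 [ 536.8 -320.6] [ 13.9 202.2] 2.58 z [0.15   0.1512 0.1523]
wrist redtop 3853 [ 493.7 -281.7] [ 79.7 257.1] 16.29 z [0.1328 0.1452 0.1563]
```

View pics/hd.png

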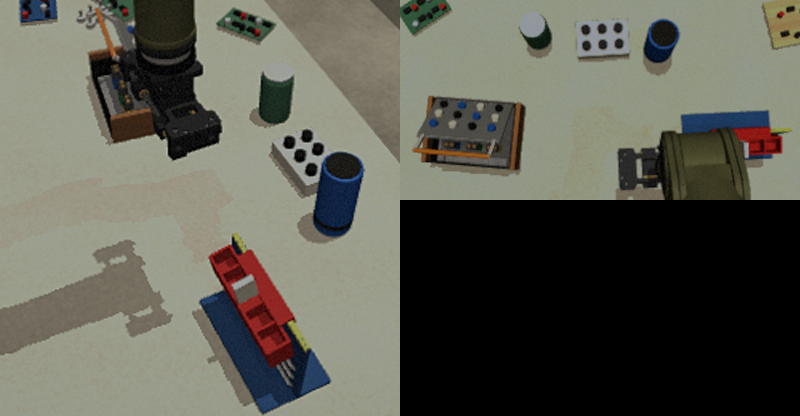

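The bin hangs on the rail, and the bystanders are where they started. I check the well and the panel once more from closer.

```bash
python3 -m inch '[[-0.8,-0.5,0,0,44],[-0.8,-0.5,0,0,44],[0,0,0,0,44]]' >/dev/null
python3 - <<'E'
from h import *
s=snap('top','f');t=snap('side','fs')
P=cloud(s);c=np.array([.540,.302]);X=np.array([.997,-.078]);Y=np.array([.078,.997])
q=(P[...,:2]-c);lx=q@X;ly=q@Y
m=(lx>-.02)&(lx<.06)&(abs(ly)<.085)&(P[...,2]>.066)&(P[...,2]<.2)
A=np.c_[lx[m],ly[m],np.ones(m.sum())];w=np.ones(len(A),bool)
for _ in range(6):
    k=np.linalg.lstsq(A[w],P[...,2][m][w],rcond=None)[0];w=abs(A@k-P[...,2][m])<.003
print('panel',np.degrees(np.arctan(-k[0])))
v,u=np.mgrid[0:384,0:512]
for n,(a,b,cc,d) in dict(can=(190,225,105,142),drum=(235,290,110,150),spk=(290,330,112,155)).items():
    k=(u>=a)&(u<b)&(v>=cc)&(v<d)&(P[...,2]>.03);rc=cv2.minAreaRect((P[k][:,:2]*1000).astype(np.float32));print(n,np.round(rc[0],1),round(rc[2],1))
a=cv2.resize(s['pixels'][165:260,110:210,::-1],(400,380),interpolation=cv2.INTER_CUBIC);b=cv2.resize(t['pixels'][115:195,155:245,::-1],(400,356),interpolation=cv2.INTER_CUBIC)
o=np.zeros((380,800,3),np.uint8);o[:,:400]=a;o[:356,400:]=b;cv2.imwrite('pics/fc.png',o)
E
```

```text
panel 45.4329941049601
can [783.8 150.8] 85.9
drum [775.7  -9.5] 3.4
spk [ 753.3 -146.7] 25.8
```

View pics/fc.png

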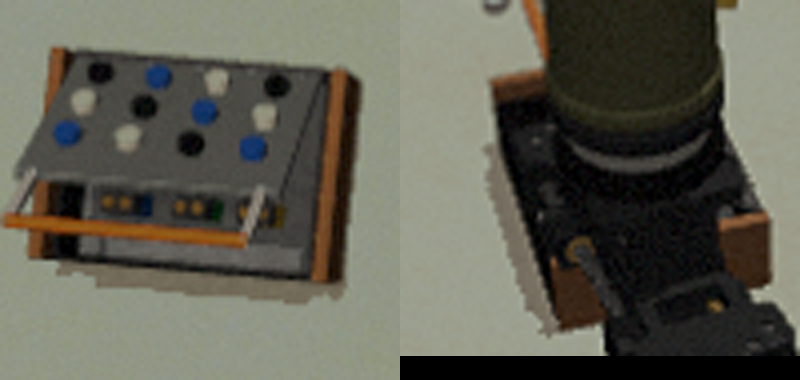

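All three batteries show in the well, at crop (125,205), (195,208) and (262,213). The panel is at 45.4° and the bystanders are unmoved, so I hand in.

```bash
python3 -c "
from plant import r
print(r.finish_job(), r.get_state()['clock'])"
```

```text
the job is handed in; nothing more can be done
the job is handed in; nothing more can be done
```

The job is handed in, at about 38 s on the robot's clock out of the 210 s allowed. I folded the panel back to about 104° and moved all three batteries present (one compartment was empty) from the bin into the well. I then folded the panel down to its slant and hung the empty bin on the rail.

My last checks:
- **Batteries:** all three are in the well. They stood upright before I folded the panel down, and the final top view still shows all three.
- **Panel:** the surface measures 45.4°. The bar's height gave a slightly larger angle, 46 to 47°; I trust the surface fit more.
- **Bin:** it hangs by its lip on the yellow rail, with the gripper clear of it. I judged this from the pictures and the contact force, and did not measure its lean.
- **Bystanders:** the can, knob box and speaker are within 1 mm of where they started.

The cameras disagreed by about 4 mm on where the rail is. The lip still went over it without any sideways force.

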